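Fit and clamp the tube block of a thermoshaker

ROBOT

A 6-joint arm with a two-finger parallel gripper is mounted at the origin on a cart in front of the work surface, level with it; the furniture and walls round the work are solid. World frame = base frame: x ahead of the robot, y to its left, z up, the work surface at z = 0. Lengths are in m, angles in rad, forces in N, time in s.
With the tool pointing down it reaches from about 0.375 to 0.825 m from the base axis. Payload 5.5 kg.
Tool frame: the origin (TCP) lies on the centre line of the jaws, within the pads' length; the fingertips stand 19 mm ahead of it and the grasp point (between the pads) is the TCP; z points along the fingers, y is the line along which they close (so a half turn about z gives the same grasp; the last joint's range is limited). The gripper opens to 85 mm and grips with 20 to 120 N. Pads are 22 mm wide; open, the fingers measure 114 mm over their backs; the gripper's body (76 mm by 85 mm) begins 54 mm behind the grasp point. The pads swing forward as they close: fully open they stand 13 mm farther back than shut.
Start: joints at [1.34, 0.314, -0.047, 1.21, 0, 1.571], TCP at [0.137, 0.584, 0.213] pointing down, gripper open.
Joint ranges: [-2.67, 2.67], [-0.69, 1.73], [-1.03, 1.25], [-2.08, 2.16], [-1.42, 1.45], [-3.14, 3.14]. Speed limits (rad/s): [2.39, 2.39, 3.01, 3.14, 3.14, 3.14].

INTERFACE

Orientations are given as a 3x3 rotation matrix whose columns are the frame's x, y, z axes.
In Python, from plant import manip, imaging, models gives the robot as it stands.
- The arm moves only by the tool arm_command, never from a script. Its argument "plan" is text: rows parted by semicolons, each of 6 numbers parted by spaces: the shift along the tool's x, y, z in shares of 0.6 m (1.0 is 0.6 m), then the turn, a rotation vector about the tool's x, y, z in a scale on which 1.0 is pi rad. In form: x y z ax ay az; .... A call has 1 to 8 rows; each row is the pose to reach, as a shift and turn from the pose commanded when the call began, along the tool's axes at that moment; what a row does not reach only later rows make up. A row lasts 1/12 s, in which the tool goes at most 41.7 mm and 7.16 degrees, less where a joint would pass 70% of its speed; a pose out of reach is approached as far as the arm can. Shift and turn numbers lie between -1 and 1, and a call with a number outside is refused. A call with a gripper value outside its range is refused whole. "hand" is the opening, from 0 (shut) to 1 (fully open), set as the call begins (left out, the last holds). The fingers move at their own pace and stop on an object; the grip force is fixed at half the most. Time passes only in rows, so rows that repeat a pose let the fingers close. It gives the time, the measured TCP pose, the force, the opening and the grip force at its end, in the units of the state.
- manip.get_state(): the state, without advancing time (a new reading comes with each control period).
- imaging.get_image(name): name is "side" or "top" or "wrist"; returns the picture (480x640x3 uint8, red, green, blue); there is no depth.
- imaging.camera_model(name): a dict with "fx", "fy", "cx", "cy" (pixels), "origin" and "rotation" of the camera in the world. Camera axes: x right, y down, z forward; pixel columns grow to the right and rows downward; lengths in m; the calibration is good to about 2 mm. A picture is of the moment at which its call begins: read the wrist's pose just before it. camera_model takes no time and is no camera call; for the wrist camera it gives the pose at the moment of the call.
- manip.finish_job(): hands the job in; it is judged then, once.
Trained networks look in the newest picture that a camera, given by its name, has taken for a name from the list of things; names that differ only in an ending like _2 or _b are one class to them, and where a whole thing is asked for, a point or a joint stands for the part that bears it (a point fixed in the world has none). Each returns a list of dicts, best first, with "confidence" (0 to 1); they miss things now and then, are a little off and sometimes report something else, mostly with a low value. They report only what shows in the picture. A call takes as long as a camera call. They do not tell look-alikes from the thing itself.
- models.regions_of(camera, query): "pixels" (480x640 bool, what is visible of it) and "rect" ([left, top, right, bottom] in pixels, round what is visible of it).
- models.mark_of(camera, query): "at" ([row, column] in pixels: a listed point, or the origin of a listed thing).
The state is a dict: "time": time; "joint_pos": joint angles; "joint_velocities": joint speeds; "joint_torque": joint torques, N m; "position": TCP position; "eef_rot": TCP orientation; "contact_force": force on the tool from outside, world axes, zero at the start; "wrist_torque": the same for the moment, N m; "gripper_width": finger opening in m; "gripper_force": force on a finger pad.
Only numpy, scipy, OpenCV 4.12 (cv2) and the standard library are available. Lean on these libraries where they do the work, as an engineer would, in place of code of your own. Each camera call takes 0.05 s, during which the arm holds its last target. There are 200 camera calls.

TASK

Fit the loose blue tube block into the well of the thermoshaker and press it fully home, so that its ears lie flat on the deck. Then lock it in: turn the square black clamp knob clockwise until it clicks past its detent and its steel tab stands over the block's ear, and let go. Leave the other things on the bench where they are.

Things in the scene. Friction and masses are not known exactly. Their poses are not given: they have to be found in the camera images.
- tube_block: Loose blue metal tube block, about 0.22 kg, six bores on top. Origin: centre of its foot's underside, z up. Foot (the plug) 40 (x) x 52 (y) x 16 mm, its lowest 4.5 mm tapering in by 2.5 mm all round; above it an ear plate 44 x 84 mm, z 16 to 22 mm, the ears standing out at both y ends; then the body 44 x 56 mm, z 22 to 38 mm. Grasp across the 44 mm. It fits either way round (half turn about z).
- thermoshaker: White bench thermoshaker, 225 x 225 mm, fixed to the bench. Origin on the bench under its middle, x away from its sloped console, z up. Its grey deck, 62 mm above the bench, holds the well (left) and the clamp knob (right, axis at x 20, y -23 mm). Apart from the knob and the fitted block nothing on it stands more than 12 mm above the deck.
- well (a point): Centre of the well's mouth at deck height, axes as the thermoshaker's. A hole 41.5 (x) x 53.5 (y) mm, 18 mm deep, chamfered 1.5 mm. Brass spring contacts in the middle of its two long walls, 8 mm down, grip the foot: under its own weight the block stays about 7 mm proud; press it down past them (10 to 20 N is ample). Fully home its ears rest on the deck and its origin lies 16 mm below this point.
- knob_grip (a point): Point on the knob's upright axis, 38 mm above the deck (100 mm above the bench); turns with the knob, its x and y axes square to the flats of the grip. The grip is a black square, 32 x 32 mm, 24 to 51 mm above the deck, over a slimmer round neck; grip across either pair of flats, firmly (60 N or more).
- tab_end (a point): Outer end of the knob's steel tab, 37 mm from the knob's axis, 8.5 to 12.5 mm above the deck: clear of the well at the start, over the near ear of the block (2.5 mm above it) once the knob has clicked. A block that is not home is in its way.
- clamp_knob (a joint): Turn of the knob, rad, growing clockwise seen from above, between stops at 0 and 2.5; found at 0 to 0.5. It has a light drag (0.03 N m) and stays where it is left up to 1.65, where a spring plunger meets its lobe: up to 0.5 N m is then needed, it gives way at 2.0 and snaps on by itself to 2.3 to 2.5 (the click). Let go earlier, it springs back to 1.65 or less.
- cool_block: Bystander: small loose white tube block with eight dark holes, 40 x 62 x 26 mm, origin under its middle.
- timer: Bystander: loose white bench timer with three keys, 66 x 62 x 19 mm, origin under its middle.
- bottle_small: Bystander: small loose white screw-cap bottle, diameter 36, height 63 mm, origin under its middle.
Not all that is in view belongs to the job. Leave any green or turquoise look-alike of the tube_block alone.

How it is judged:
By the outcome, as a careful person would: the job done as asked, in the order asked, and still so for the second after the job is handed in, with the robot touching nothing.
It also fails if it takes over 69 s, if anything falls off the work surface, if the arm or the gripper's body presses on something with over 40 N, if the wrist force passes 120 N, or if a joint passes its speed limit or range.

## Working session

There is one attempt and no reset: what is moved stays moved. The work goes in short steps, Python scripts to look and compute and a tool call to move; the robot and the scene stay as the last step left them, time stands still between calls to the robot, and variables do not carry over. Pictures are saved under pics/ and viewed, at most 10 in all, crops included, and the job is handed in when it is done.

Besides the shell and the picture viewer there is one more tool, called after "Request:" by a JSON object that holds its "fn" and its "kwargs". arm_command: Moves the arm, as the interface text tells. Its arguments: {"type":"object","properties":{"plan":{"type":"string"},"hand":{"type":"number"}},"required":["plan"]}

```bash
mkdir -p pics
cat > h.py <<'E'
import numpy as np, cv2
from plant import manip, imaging, models
def ray(cam,u,v,z,m=None):
    m=m or imaging.camera_model(cam); R=np.array(m["rotation"]);o=np.array(m["origin"])
    d=R@np.array([(u-m["cx"])/m["fx"],(v-m["cy"])/m["fy"],1]); return o+d*(z-o[2])/d[2]
def save(n,im): cv2.imwrite("pics/"+n,im[:,:,::-1])
def proj(cam,p,m=None):
    m=m or imaging.camera_model(cam); c=np.array(m["rotation"]).T@(np.array(p)-np.array(m["origin"]))
    return m["fx"]*c[0]/c[2]+m["cx"],m["fy"]*c[1]/c[2]+m["cy"]
E
python3 - <<'E'
from h import *
np.set_printoptions(precision=4,suppress=True)
s=manip.get_state();print(s["time"],s["position"],s["eef_rot"])
for c in("top","side"):
    im=imaging.get_image(c);save(c+"0.png",im);m=imaging.camera_model(c);print(c,m["origin"],m["rotation"],m["fx"])
    for q,z in(("tube_block",0),("well",.062),("knob_grip",.1),("tab_end",.0725),("thermoshaker",0)):
        for r in models.mark_of(c,q)[:3]:
            v,u=r["at"];print(c,q,round(r["confidence"],2),[round(v),round(u)],ray(c,u,v,z))
E
```

```text
0.0 [0.1371 0.5835 0.212 ] [[-0.9735  0.2288 -0.0004]
 [ 0.2288  0.9735 -0.0017]
 [-0.     -0.0017 -1.    ]]
top [-0.3184 -0.2383  1.6116] [[ 0.1798 -0.8524  0.491 ]
 [-0.9837 -0.1583  0.0854]
 [ 0.0049 -0.4983 -0.867 ]] 576.6246920379535
top tube_block 0.97 [299, 404] [ 0.4585 -0.3726  0.    ]
top tube_block 0.85 [271, 426] [ 0.5674 -0.4282  0.    ]
top tube_block 0.85 [328, 442] [ 0.3853 -0.493   0.    ]
top well 0.91 [250, 283] [0.5235 0.0189 0.062 ]
top knob_grip 0.57 [246, 303] [ 0.5305 -0.0436  0.1   ]
top tab_end 0.6 [255, 312] [ 0.5183 -0.0719  0.0725]
top thermoshaker 0.67 [267, 297] [ 0.5069 -0.0258  0.    ]
side [0.2018 1.3944 0.7775] [[-0.9729 -0.0941  0.2112]
 [-0.2312  0.3995 -0.8871]
 [-0.0009 -0.9119 -0.4104]] 590.0288560010061
side tube_block 0.78 [235, 316] [ 0.5808 -0.274   0.    ]
side tube_block 0.73 [229, 361] [ 0.4478 -0.3522  0.    ]
side tube_block 0.71 [216, 329] [ 0.5705 -0.4345  0.    ]
side well 0.65 [262, 313] [0.5177 0.0292 0.062 ]
side knob_grip 0.55 [236, 313] [ 0.5393 -0.055   0.1   ]
side tab_end 0.53 [240, 325] [ 0.5126 -0.0903  0.0725]
side thermoshaker 0.6 [273, 320] [ 0.5112 -0.0297  0.    ]
```

View pics/top0.png

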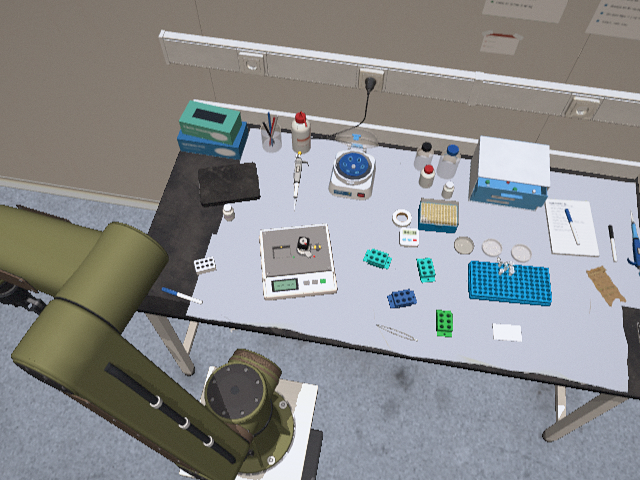

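View pics/side0.png

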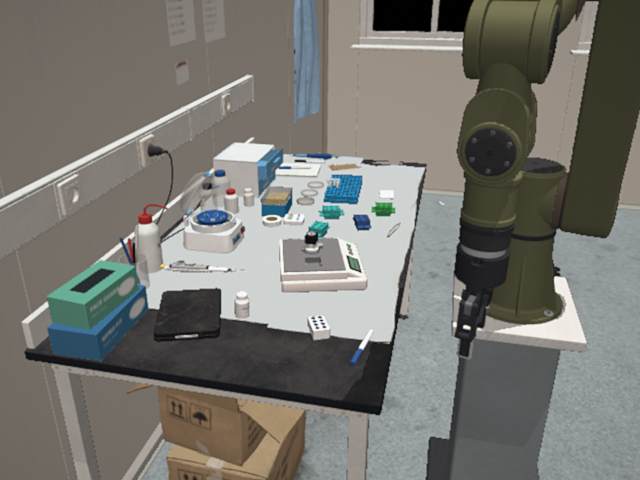

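Block look-alikes in the top picture ([row, col]):
- blue at [298,402]
- turquoise at [257,377] and [269,426]
- green at [322,444]

The blue one fits the description. The shaker is at about [262,298], with its console towards the robot. I'll check both in one crop.

```bash
cat >> h.py <<'E'
np.set_printoptions(precision=4,suppress=True)
from scipy.spatial.transform import Rotation as Ro
def go(p,ang):
    """tool-frame shift and turn to world p, tool y at world angle ang (mod pi), pointing down"""
    s=manip.get_state();R=np.array(s["eef_rot"]);best=None
    for a in(ang,ang+np.pi):
        y=np.array([np.cos(a),np.sin(a),0]);z=np.array([0,0,-1.]);T=np.c_[np.cross(y,z),y,z]
        r=Ro.from_matrix(R.T@T).as_rotvec()
        print("shift",R.T@(np.array(p)-s["position"]),"turn",r)
def yaw(mask):
    c=np.argwhere(mask)[:,::-1].astype(np.float32); return cv2.minAreaRect(c)
E
python3 - <<'E'
from h import *
im=cv2.imread("pics/top0.png")
a=cv2.resize(im[280:320,377:430],None,fx=7,fy=7,interpolation=2); b=cv2.resize(im[215:305,250:345],(395,374),interpolation=2)
o=np.zeros((400,790,3),np.uint8);o[:a.shape[0],:a.shape[1]]=a;o[:374,380:775]=b
cv2.imwrite("pics/crop.png",o)
go([.50,.0,.33],np.pi/2)
go([.50,.3,.33],np.pi/2)
E
```

```text
shift [-0.4867 -0.4856 -0.1171] turn [ 0.     -0.     -0.2308]
shift [-0.4867 -0.4856 -0.1171] turn [-0.     -0.0001  2.9108]
shift [-0.4181 -0.1936 -0.1171] turn [ 0.     -0.     -0.2308]
shift [-0.4181 -0.1936 -0.1171] turn [-0.     -0.0001  2.9108]
```

View pics/crop.png

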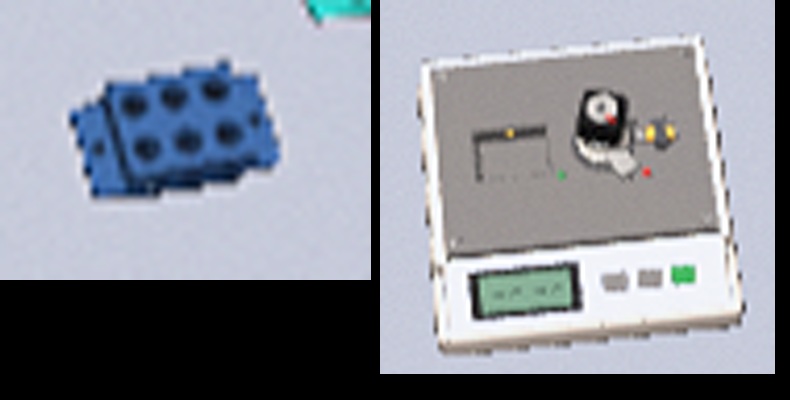

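Blue block is confirmed: six bores, ears at both ends, long axis roughly along world y. On the shaker, the well is at the left and the knob at the right, with the tab pointing near-right, clear of the well. I'll move over the shaker for a wrist view.

Careful with the scale: shifts go in shares of 0.6 m and turns go in shares of pi rad. That gives: -0.487 m / 0.6 = -0.8117, -0.486 m / 0.6 = -0.81, 1.34 rad / 3.1416 = 0.4265.

Request:
{"fn": "arm_command", "kwargs": {"plan": "-0.8117 -0.81 -0.195 0 0 0.4265; -0.8117 -0.81 -0.195 0 0 0.4265; -0.8117 -0.81 -0.195 0 0 0.4265; -0.8117 -0.81 -0.195 0 0 0.4265; -0.8117 -0.81 -0.195 0 0 0.4265; -0.8117 -0.81 -0.195 0 0 0.4265; -0.8117 -0.81 -0.195 0 0 0.4265; -0.8117 -0.81 -0.195 0 0 0.4265", "hand": 1}}

```text
time: 1.27
position: [0.3111, 0.3032, 0.2694]
eef_rot: [[-0.328, 0.945, 0.001], [0.945, 0.328, 0.001], [0.0, 0.001, -1.0]]
contact_force: [1.2, 0.8, 0.9]
gripper_width: 0.0854
gripper_force: 0.0
```

Run:
```python
from h import *
s=manip.get_state();print(s["time"],s["position"],s["joint_pos"]);m=imaging.camera_model("wrist");print(m["origin"],m["rotation"])
go([.50,.0,.33],0)
```

```text
1.2667 [0.3111 0.3032 0.2694] [ 0.7725 -0.0192 -0.3092  1.2799 -0.0001  2.0089]
[0.2872 0.3709 0.4292] [[ 0.9443  0.3158  0.0921]
 [ 0.329  -0.9071 -0.2626]
 [ 0.0006  0.2783 -0.9605]]
shift [-0.3484  0.0789 -0.0606] turn [ 0.0008 -0.0004  0.3344]
shift [-0.3484  0.0789 -0.0606] turn [ 0.0006  0.0011 -2.8071]
```

Converted, -0.348 m / 0.6 = -0.58, 0.079 m / 0.6 = 0.1317, 0.334 rad / 3.1416 = 0.1063.

Request:
{"fn": "arm_command", "kwargs": {"plan": "-0.58 0.1317 -0.1 0 0 0.1063; -0.58 0.1317 -0.1 0 0 0.1063; -0.58 0.1317 -0.1 0 0 0.1063; -0.58 0.1317 -0.1 0 0 0.1063; -0.58 0.1317 -0.1 0 0 0.1063; -0.58 0.1317 -0.1 0 0 0.1063; -0.58 0.1317 -0.1 0 0 0.1063; -0.58 0.1317 -0.1 0 0 0.1063"}}

```text
time: 1.93
position: [0.4868, 0.0249, 0.3247]
eef_rot: [[-0.006, 1.0, 0.001], [1.0, 0.006, 0.0], [0.0, 0.001, -1.0]]
contact_force: [0.6, 0.7, 0.6]
gripper_width: 0.0852
gripper_force: 0.0
```

Run:
```python
from h import *
go([.50,.0,.33],0)
```

```text
shift [-0.025   0.0131 -0.0052] turn [ 0.0009 -0.0002  0.0057]
shift [-0.025   0.0131 -0.0052] turn [ 0.0003  0.0015 -3.1359]
```

Converted, -0.02 m / 0.6 = -0.0333, 0.013 m / 0.6 = 0.0217.

Request:
{"fn": "arm_command", "kwargs": {"plan": "-0.0333 0.0217 0 0 0 0; -0.0333 0.0217 0 0 0 0; -0.0333 0.0217 0 0 0 0; -0.0333 0.0217 0 0 0 0"}}

```text
time: 2.27
position: [0.4987, 0.0074, 0.3239]
eef_rot: [[-0.006, 1.0, -0.001], [1.0, 0.006, 0.0], [0.0, -0.001, -1.0]]
contact_force: [-0.0, -0.3, -0.9]
gripper_width: 0.0855
gripper_force: 0.0
```

Run:
```python
from h import *
m=imaging.camera_model("wrist");im=imaging.get_image("wrist");save("w1.png",im)
s=manip.get_state();print(s["time"],s["position"],m["origin"])
for q,z in(("well",.062),("knob_grip",.1),("tab_end",.0725),("thermoshaker",0)):
    for r in models.mark_of("wrist",q)[:2]:
        v,u=r["at"];print(q,round(r["confidence"],2),[round(v),round(u)],ray("wrist",u,v,z,m))
```

```text
2.3167 [0.4986 0.0078 0.324 ] [0.4978 0.0791 0.4837]
well 0.75 [195, 348] [0.522  0.0217 0.062 ]
knob_grip 0.69 [253, 371] [ 0.5464 -0.0363  0.1   ]
tab_end 0.78 [268, 340] [ 0.5144 -0.0632  0.0725]
thermoshaker 0.77 [222, 340] [ 0.5156 -0.0224  0.    ]
```

View pics/w1.png

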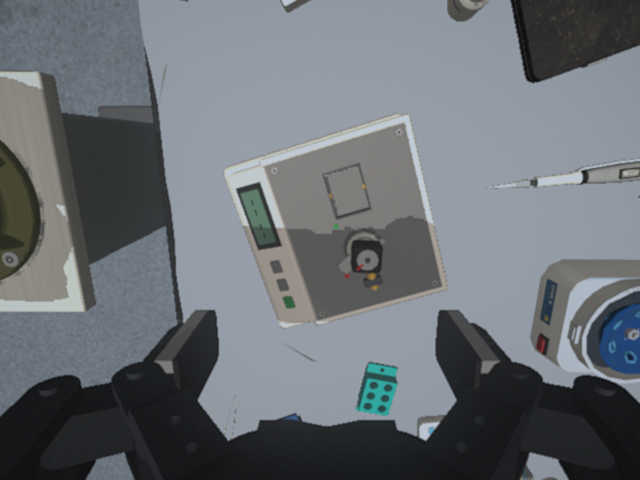

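The wrist view shows the well outline at about (323,179), (360,164), (371,207), (334,218), the knob grip at (366,258) and the tab at (345,266). Next I'll refine the edges.

```bash
cat > ana.py <<'E'
from h import *
im=cv2.imread("pics/w1.png");g=cv2.cvtColor(im,6)
m=imaging.camera_model("wrist")
sub=lambda P:cv2.cornerSubPix(g,np.float32(P).reshape(-1,1,2),(4,4),(-1,-1),(3,50,.01)).reshape(-1,2)
P=sub([[323,179],[360,164],[371,207],[334,218]]);W=np.array([ray("wrist",*p,.062,m) for p in P]);print(P,W,W.mean(0))
for i in range(4):
    d=W[(i+1)%4]-W[i];print(np.linalg.norm(d),np.degrees(np.arctan2(d[1],d[0])))
# deck screws / right edge
Q=sub([[400,132],[434,284],[275,171],[321,314]]);D=np.array([ray("wrist",*p,.062,m) for p in Q]);print(Q,D)
for i,j in((0,1),(2,3),(2,0),(3,1)):
    d=D[j]-D[i];print(np.linalg.norm(d),np.degrees(np.arctan2(d[1],d[0])))
c=im[140:320,250:460];c=cv2.resize(c,None,fx=3.3,fy=3.3,interpolation=2);cv2.imwrite("pics/c1.png",c)
E
python3 ana.py
```

```text
[[323.     179.    ]
 [358.3569 163.4518]
 [370.5895 207.6274]
 [335.4787 218.2328]] [[ 0.4938  0.0401  0.062 ]
 [ 0.5333  0.0576  0.062 ]
 [ 0.549   0.0079  0.062 ]
 [ 0.5086 -0.0049  0.062 ]] [0.5212 0.0252 0.062 ]
0.04317125636855218 23.92027457865495
0.05214413661443411 -72.39376389678652
0.04240533133699617 -162.4091899209528
0.04738751866754336 108.21569115369815
[[398.6612 129.9866]
 [434.     284.    ]
 [273.9841 169.6268]
 [321.     314.    ]] [[ 0.5761  0.0936  0.062 ]
 [ 0.6309 -0.086   0.062 ]
 [ 0.4386  0.05    0.062 ]
 [ 0.4922 -0.1276  0.062 ]]
0.18775622850340748 -73.04097273513368
0.18553321473139636 -73.20483978290277
0.14421738522505737 17.593985400265833
0.14474050918772513 16.711392602542272
```

View pics/c1.png

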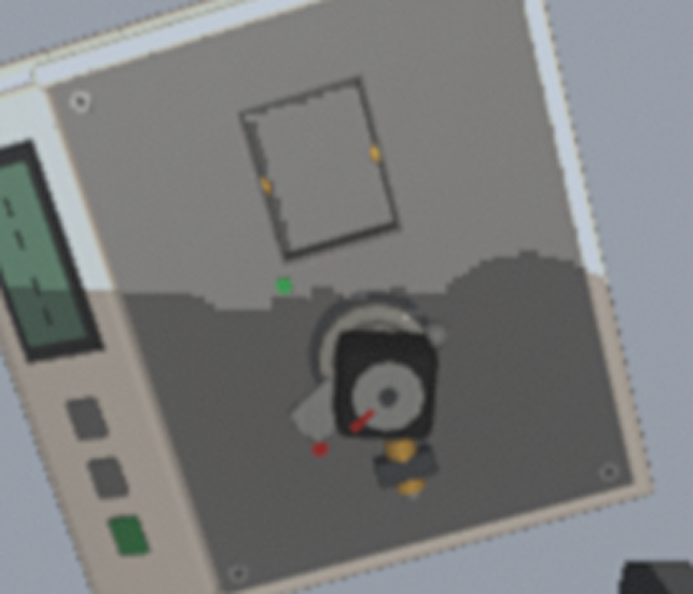

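Converted, -0.335 m / 0.6 = -0.5583, 0.075 m / 0.6 = 0.125.

Request:
{"fn": "arm_command", "kwargs": {"plan": "-0.5583 -0.0667 0.125 0 0 0; -0.5583 -0.0667 0.125 0 0 0; -0.5583 -0.0667 0.125 0 0 0; -0.5583 -0.0667 0.125 0 0 0; -0.5583 -0.0667 0.125 0 0 0; -0.5583 -0.0667 0.125 0 0 0; -0.5583 -0.0667 0.125 0 0 0; -0.5583 -0.0667 0.125 0 0 0"}}

```text
time: 3.18
position: [0.4622, -0.3175, 0.2516]
eef_rot: [[-0.007, 1.0, 0.001], [1.0, 0.007, -0.0], [-0.0, 0.001, -1.0]]
contact_force: [1.1, 0.8, 0.2]
gripper_width: 0.0853
gripper_force: 0.0
```

Converted, -0.02 m / 0.6 = -0.0333.

Request:
{"fn": "arm_command", "kwargs": {"plan": "-0.0333 0 0 0 0 0; -0.0333 0 0 0 0 0; -0.0333 0 0 0 0 0;-0.0333 0 0 0 0 0"}}

```text
time: 3.52
position: [0.4628, -0.3353, 0.2518]
eef_rot: [[-0.007, 1.0, 0.0], [1.0, 0.007, 0.001], [0.001, 0.0, -1.0]]
contact_force: [-0.5, 0.3, -0.8]
gripper_width: 0.0848
gripper_force: 0.0
```

Run:
```python
from h import *
m1={'fx':0}
m=imaging.camera_model("wrist");im=imaging.get_image("wrist");save("w2.png",im)
s=manip.get_state();print(s["time"],s["position"],m["origin"],s["joint_pos"])
for r in models.mark_of("wrist","tube_block")[:4]:
    v,u=r["at"];print(round(r["confidence"],2),[round(v),round(u)],ray("wrist",u,v,0,m))
h=cv2.cvtColor(im,cv2.COLOR_RGB2HSV);k=cv2.inRange(h,(105,120,40),(125,255,255))
n,l,st,c=cv2.connectedComponentsWithStats(k)
for i in range(1,n):
    if st[i,4]>800:
        print(st[i],c[i],cv2.minAreaRect(np.argwhere(l==i)[:,::-1].astype(np.float32)))
```

```text
3.5667 [ 0.463  -0.335   0.2521] [ 0.4618 -0.2636  0.4117] [-0.6265  0.2472 -0.0463  1.2771  0.0003  0.9367]
0.91 [152, 429] [ 0.573  -0.2725  0.    ]
0.7 [235, 316] [ 0.4496 -0.3654  0.    ]
0.64 [334, 269] [ 0.3919 -0.493   0.    ]
0.6 [281, 408] [ 0.5605 -0.4214  0.    ]
[286 222  59  52 860] [311.4256 251.6012] ((307.48785400390625, 250.8902587890625), (69.65350341796875, 31.390926361083984), 38.65980529785156)
```

View pics/w2.png

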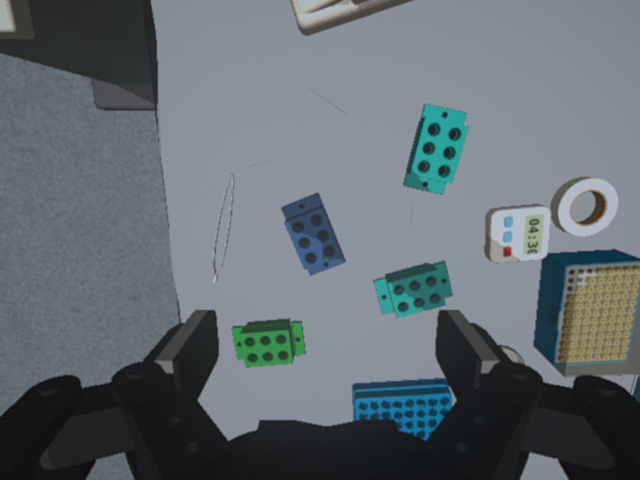

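The picture shows blue at (314,234), green at (270,342), turquoise at (437,148) and (415,290), and tweezers to the left at (224,230). I'll fit the block's pose by silhouette, and the well and knob from the earlier picture.

```bash
cat > fit.py <<'E'
from h import *
from scipy.optimize import minimize
def box(x,y,z0,z1): return np.array([[a*x/2,b*y/2,z] for a in(-1,1) for b in(-1,1) for z in(z0,z1)])
def sil(m,p,boxes,z=0,S=4):
    im=np.zeros((480*S,640*S),np.uint8);c,s=np.cos(p[2]),np.sin(p[2])
    for b in boxes:
        w=b@np.array([[c,s,0],[-s,c,0],[0,0,1]])+[p[0],p[1],z]
        q=np.array([proj("wrist",k,m) for k in w])
        cv2.fillConvexPoly(im,cv2.convexHull(np.float32(q*S+S/2-.5)).round().astype(np.int32),1)
    return im
def fit(m,mask,p0,boxes,z=0,S=4):
    M=cv2.resize(mask.astype(np.uint8),None,fx=S,fy=S,interpolation=0)
    f=lambda p:1-(lambda a:(a&M).sum()/(a|M).sum())(sil(m,p,boxes,z,S))
    p0=np.array(p0);sx=np.vstack([p0]+[p0+d for d in np.diag([.006,.006,.12])])
    r=minimize(f,p0,method="Nelder-Mead",options=dict(initial_simplex=sx,xatol=2e-4,fatol=1e-4));return r.x,1-r.fun
BLOCK=[box(40,52,0,16)/1e3,box(44,84,16,22)/1e3,box(44,56,22,38)/1e3]
E
python3 - <<'E'
from fit import *
m=imaging.camera_model("wrist");im=cv2.imread("pics/w2.png")
h=cv2.cvtColor(im,cv2.COLOR_BGR2HSV);k=cv2.inRange(h,(100,60,20),(130,255,255))
roi=np.zeros_like(k);roi[185:285,270:360]=255;k&=roi;k=cv2.morphologyEx(k,cv2.MORPH_CLOSE,np.ones((9,9)))
print((k>0).sum())
p,i=fit(m,k>0,[.4496,-.3654,np.radians(26)],BLOCK);print("colour",p,np.degrees(p[2]),i)
imaging.get_image("wrist")
for r in models.regions_of("wrist","tube_block"):
    x=r["rect"]
    if x[0]<314<x[2] and x[1]<234<x[3]:
        p2,i=fit(m,r["pixels"],p,BLOCK);print("net",p2,np.degrees(p2[2]),i)
# well, knob from w1 (camera pose shifted)
m1=dict(m);m1["origin"]=[.4978,.0791,.4837]
W=[(322.7,174.5),(359.1,163.6),(370.6,209.1),(337,218.8),(347.1,191.5)]
W=np.array([ray("wrist",*w,.062,m1) for w in W]);print("well",W,W[:4].mean(0))
for z in(.113,.114): print("knob",ray("wrist",367.6,260.3,z,m1))
K=[(351.5,240),(382.4,241.5),(380.9,272.7),(351.5,271.8)]
K=np.array([ray("wrist",*w,.113,m1) for w in K]);print("knobsq",K,K.mean(0),[np.degrees(np.arctan2(*(K[(i+1)%4]-K[i])[1::-1])) for i in range(4)])
go([*p[:2],.12],p[2])
E
```

```text
3067
colour [ 0.4484 -0.3612  0.3948] 22.622527286511648 0.9483519034354689
net [ 0.4481 -0.3612  0.3811] 21.836053006066674 0.9560178018575851
well [[ 0.4937  0.0444  0.062 ]
 [ 0.5344  0.0568  0.062 ]
 [ 0.5494  0.0055  0.062 ]
 [ 0.5107 -0.0062  0.062 ]
 [ 0.5217  0.0256  0.062 ]] [0.522  0.0251 0.062 ]
knob [ 0.5423 -0.0403  0.113 ]
knob [ 0.5421 -0.04    0.114 ]
knobsq [[ 0.5246 -0.0182  0.113 ]
 [ 0.5569 -0.0196  0.113 ]
 [ 0.557  -0.0541  0.113 ]
 [ 0.5256 -0.0533  0.113 ]] [ 0.541  -0.0363  0.113 ] [np.float64(-2.375529449148225), np.float64(-89.74497970153507), np.float64(178.63501558339738), np.float64(91.57560005107676)]
shift [-0.026  -0.015   0.1322] turn [ 0.0005  0.0003 -0.3869]
shift [-0.026  -0.015   0.1322] turn [ 0.0005 -0.0007  2.7547]
```

Converted, 0.14 m / 0.6 = 0.2333, 0.04 m / 0.6 = 0.0667, -0.387 rad / 3.1416 = -0.1232.

Request:
{"fn": "arm_command", "kwargs": {"plan": "-0.0433 -0.025 0.0667 0 0 -0.1232; -0.0433 -0.025 0.1333 0 0 -0.1232; -0.0433 -0.025 0.1833 0 0 -0.1232; -0.0433 -0.025 0.2333 0 0 -0.1232; -0.0433 -0.025 0.2333 0 0 -0.1232; -0.0433 -0.025 0.2333 0 0 -0.1232"}}

```text
time: 4.22
position: [0.447, -0.3609, 0.111]
eef_rot: [[-0.383, 0.924, -0.003], [0.924, 0.383, 0.002], [0.003, -0.002, -1.0]]
contact_force: [0.5, 1.0, 0.7]
gripper_width: 0.0851
gripper_force: 0.0
```

Run:
```python
from fit import *
m=imaging.camera_model("wrist");im=imaging.get_image("wrist");save("w3.png",im)
h=cv2.cvtColor(im,cv2.COLOR_RGB2HSV);k=cv2.inRange(h,(100,60,20),(130,255,255))
n,l,st,c=cv2.connectedComponentsWithStats(cv2.morphologyEx(k,cv2.MORPH_CLOSE,np.ones((15,15))));u,v=proj("wrist",[.448,-.361,.03],m);print(u,v)
j=min([i for i in range(1,n) if st[i,4]>500],key=lambda i:np.hypot(*(c[i]-[u,v])));print(st[j])
p,i=fit(m,l==j,[.448,-.361,.39],BLOCK,S=2);print(p,i)
for r in models.regions_of("wrist","tube_block"):
    x=r["rect"]
    if x[0]<u<x[2] and x[1]<v<x[3]:
        p2,i=fit(m,r["pixels"],p,BLOCK,S=2);print("net",p2,i,x)
print(manip.get_state()["position"])
go([*p[:2],.04],p[2])
```

```text
328.3400405388709 253.13401659419526
[ 296  190   67  113 7213]
[ 0.4483 -0.3615  0.3781] 0.9438172834658551
net [ 0.4483 -0.3615  0.3781] 0.9673249551166966 [298.0, 192.4, 366.0, 302.2]
[ 0.4493 -0.3629  0.1141]
shift [ 0.0019 -0.0005  0.074 ] turn [0.0015 0.0026 0.0151]
shift [ 0.0019 -0.0005  0.074 ] turn [-0.0041  0.0023 -3.1265]
```

Converted, 0.072 m / 0.6 = 0.12, 0.06 m / 0.6 = 0.1, 0.01 rad / 3.1416 = 0.0032.

Request:
{"fn": "arm_command", "kwargs": {"plan": "0.0017 0 0.0583 0 0 0.0032; 0.0017 0 0.1 0 0 0.0032; 0.0017 0 0.12 0 0 0.0032; 0.0017 0 0.12 0 0 0.0032; 0.0017 0 0.12 0 0 0.0032"}}

```text
time: 4.73
position: [0.4487, -0.3622, 0.0416]
eef_rot: [[-0.374, 0.928, 0.002], [0.928, 0.374, -0.001], [-0.002, 0.001, -1.0]]
contact_force: [0.7, -0.5, 0.3]
gripper_width: 0.0856
gripper_force: 0.0
```

Request:
{"fn": "arm_command", "kwargs": {"plan": "0 0 0 0 0 0;0 0 0 0 0 0;0 0 0 0 0 0;0 0 0 0 0 0;0 0 0 0 0 0;0 0 0 0 0 0;0 0 0 0 0 0;0 0 0 0 0 0", "hand": 0}}

```text
time: 5.4
position: [0.4474, -0.3614, 0.0397]
eef_rot: [[-0.374, 0.928, -0.0], [0.928, 0.374, 0.0], [0.0, -0.0, -1.0]]
contact_force: [0.6, 0.1, -0.0]
gripper_width: -0.0004
gripper_force: 0.0
```

Run:
```python
from h import *
s=manip.get_state();print(s["position"],s["gripper_width"],s["gripper_force"])
im=imaging.get_image("wrist");t=imaging.get_image("side")
o=np.zeros((480,800,3),np.uint8);o[:,:400]=im[:,120:520];o[:300,400:]=cv2.resize(t[180:255,310:410],(400,300),interpolation=2)
save("chk.png",o)
```

```text
[ 0.4474 -0.3614  0.0397] -0.00036482516351640554 0.0
```

View pics/chk.png

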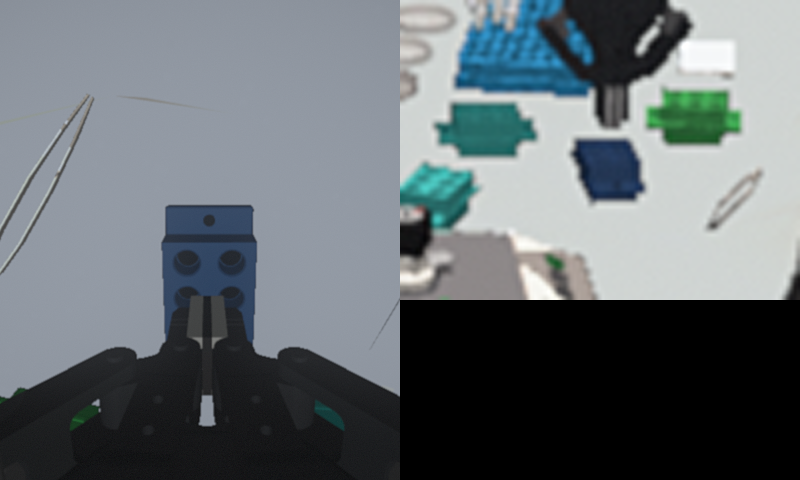

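The fingers closed above the block's top face. I'll measure where the tips actually are.

Run:
```python
from h import *
p=manip.get_state()["position"]
for z in(.02,.03,.04,.05,.06,.07): print(z,"wrist",np.round(proj("wrist",[p[0],p[1],z]),1),"side",np.round(proj("side",[p[0],p[1],z]),1),"top",np.round(proj("top",[p[0],p[1],z]),1))
s=manip.get_state();print(s["joint_pos"],s["contact_force"])
for q in [(.448,-.361,.038),(.448,-.361,0)]: print("blk side",proj("side",q))
r=models.regions_of("side","tube_block")
for x in r: print(x["rect"],x["confidence"])
```

```text
0.02 wrist [327.  285.7] side [361.5 222.6] top [401.3 298.8]
0.03 wrist [327.  293.2] side [361.6 219.8] top [401.8 297.4]
0.04 wrist [327.  301.5] side [361.7 216.9] top [402.2 296. ]
0.05 wrist [327.  310.9] side [361.8 214.1] top [402.6 294.6]
0.06 wrist [327.  321.4] side [361.9 211.2] top [403.1 293.1]
0.07 wrist [327.1 333.2] side [362.  208.3] top [403.5 291.7]
[-0.6795  0.3934 -0.3523  0.8252  0.      0.5083] [-0.256 -0.111  1.134]
blk side (np.float64(361.4527913430805), np.float64(217.5073360404857))
blk side (np.float64(361.0469950988711), np.float64(228.2352353393746))
[316.5, 204.2, 343.3, 215.1] 0.81
[307.6, 220.0, 326.7, 236.3] 0.8
[371.4, 199.8, 395.5, 216.8] 0.67
[351.2, 215.1, 369.5, 233.3] 0.57
[281.4, 232.4, 365.3, 290.4] 0.21
```

Both the side and wrist pictures put the closed tips at z≈0.06, not 0.021. The tips are evidently shorter than the stated TCP implies. I'll open, lower carefully and look again.

Converted, 0.018 m / 0.6 = 0.03, 0.012 m / 0.6 = 0.02.

Request:
{"fn": "arm_command", "kwargs": {"plan": "0 0 0 0 0 0;0 0 0 0 0 0;0 0 0 0 0 0;0 0 0 0 0 0;0 0 0 0 0 0;0 0 0.01 0 0 0;0 0 0.02 0 0 0;0 0 0.03 0 0 0", "hand": 1}}

```text
time: 6.22
position: [0.4474, -0.3614, 0.021]
eef_rot: [[-0.374, 0.928, -0.0], [0.928, 0.374, 0.0], [0.0, -0.0, -1.0]]
contact_force: [-0.1, -0.6, 1.0]
gripper_width: 0.0854
gripper_force: 0.0
```

Run:
```python
from h import *
s=manip.get_state();print(s["position"],s["gripper_width"],s["contact_force"],s["time"])
im=imaging.get_image("wrist");t=imaging.get_image("side")
o=np.zeros((480,800,3),np.uint8);o[:,:400]=im[:,120:520];o[:300,400:]=cv2.resize(t[180:255,310:410],(400,300),interpolation=2)
save("chk2.png",o)
```

```text
[ 0.4474 -0.3614  0.021 ] 0.08544765527676264 [-0.0972 -0.5796  1.0302] 6.2167
```

View pics/chk2.png

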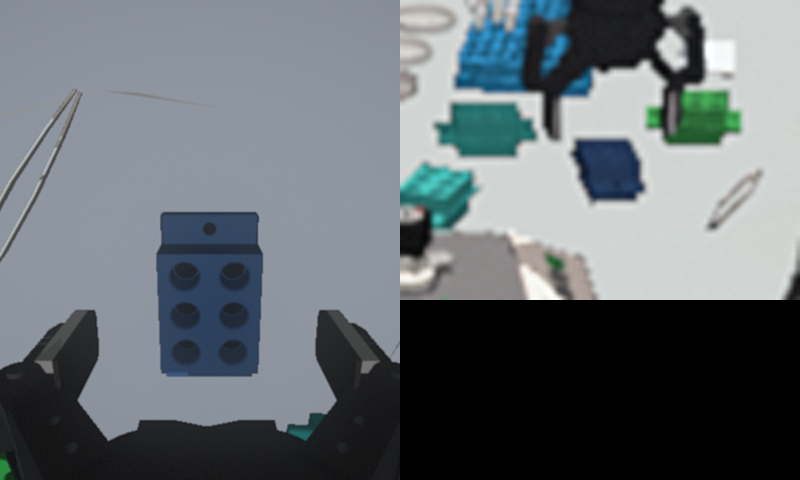

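Run:
```python
from h import *
s=manip.get_state();R=np.array(s["eef_rot"]);p=np.array(s["position"]);print(imaging.camera_model("wrist")["fx"])
for d in(-.04,-.03,-.02,-.01,0,.01,.019):
  print(d,[np.round(proj("wrist",p+R@[x,y,d]),0) for x in(.011,-.011) for y in(-.0427,.0427)],"side",[np.round(proj("side",p+R@[0,y,d]),1) for y in(-.0427,.0427)])
```

```text
367.8482364913558
-0.04 [array([208., 319.]), array([446., 319.]), array([213., 372.]), array([441., 372.])] side [array([375. , 210.5]), array([349.2, 212. ])]
-0.03 [array([216., 307.]), array([438., 307.]), array([221., 357.]), array([433., 357.])] side [array([374.9, 213.4]), array([349.1, 214.9])]
-0.02 [array([223., 297.]), array([431., 297.]), array([227., 344.]), array([427., 344.])] side [array([374.8, 216.2]), array([349. , 217.8])]
-0.01 [array([229., 287.]), array([425., 288.]), array([233., 333.]), array([421., 333.])] side [array([374.6, 219.1]), array([348.9, 220.6])]
0 [array([235., 279.]), array([419., 279.]), array([238., 322.]), array([416., 322.])] side [array([374.5, 221.9]), array([348.9, 223.5])]
0.01 [array([240., 272.]), array([414., 272.]), array([243., 313.]), array([411., 313.])] side [array([374.4, 224.7]), array([348.8, 226.3])]
0.019 [array([244., 266.]), array([410., 266.]), array([246., 305.]), array([407., 305.])] side [array([374.3, 227.2]), array([348.7, 228.8])]
```

Both cameras agree: the open tips stand 33 mm behind the reported TCP, and the closed tips about 20 mm behind. I'll go down accordingly, to a reported z of about -0.003.

Converted, 0.024 m / 0.6 = 0.04, 0.016 m / 0.6 = 0.0267.

Request:
{"fn": "arm_command", "kwargs": {"plan": "0 0 0.0133 0 0 0;0 0 0.0267 0 0 0;0 0 0.04 0 0 0;0 0 0.04 0 0 0"}}

```text
time: 6.65
position: [0.4462, -0.3604, -0.0044]
eef_rot: [[-0.374, 0.928, -0.002], [0.928, 0.374, 0.002], [0.003, -0.001, -1.0]]
contact_force: [-0.2, 0.1, 0.1]
gripper_width: 0.0852
gripper_force: 0.0
```

Request:
{"fn": "arm_command", "kwargs": {"plan": "0 0 0 0 0 0;0 0 0 0 0 0;0 0 0 0 0 0;0 0 0 0 0 0;0 0 0 0 0 0;0 0 0 0 0 0;0 0 0 0 0 0;0 0 0 0 0 0", "hand": 0}}

```text
time: 7.32
position: [0.4481, -0.3619, -0.0015]
eef_rot: [[-0.374, 0.928, 0.001], [0.928, 0.374, -0.001], [-0.001, 0.001, -1.0]]
contact_force: [0.8, -0.2, 5.3]
gripper_width: 0.0426
gripper_force: 62.4
```

Converted, -0.155 m / 0.6 = -0.2583, 0.08 m / 0.6 = 0.1333, 0.088 rad / 3.1416 = 0.028.

Request:
{"fn": "arm_command", "kwargs": {"plan": "0 0 -0.05 0 0 0;0 0 -0.1167 0 0 0;0 0 -0.1833 0 0 0;0 0 -0.2583 0 0 0;0 0 -0.2583 0 0 0;0.0833 0.0533 -0.2583 0 0 0.0095;0.1333 0.085 -0.2583 0 0 0.0191; 0.1833 0.1167 -0.2583 0 0 0.028"}}

```text
time: 7.98
position: [0.4697, -0.2375, 0.1521]
eef_rot: [[-0.287, 0.958, -0.001], [0.958, 0.287, 0.0], [0.001, -0.0, -1.0]]
contact_force: [1.6, 0.1, -2.6]
gripper_width: 0.0425
gripper_force: 62.3
```

Run:
```python
from h import *
go([.522,.0252,.155],np.radians(16.9))
```

```text
shift [ 0.2366  0.1255 -0.0029] turn [-0.0004 -0.0006 -0.0038]
shift [ 0.2366  0.1255 -0.0029] turn [-0.001   0.0006  3.1378]
```

Converted, 0.232 m / 0.6 = 0.3867, 0.21 m / 0.6 = 0.35.

Request:
{"fn": "arm_command", "kwargs": {"plan": "0.06 0.03 0 0 0 0;0.12 0.0617 0 0 0 0;0.18 0.0933 0 0 0 0;0.24 0.125 0 0 0 0;0.3 0.1583 0 0 0 0;0.35 0.1867 0 0 0 0;0.3867 0.205 0 0 0 0;0.3867 0.205 0 0 0 0"}}

```text
time: 8.65
position: [0.5207, 0.0236, 0.1518]
eef_rot: [[-0.296, 0.955, -0.001], [0.955, 0.296, 0.002], [0.002, -0.0, -1.0]]
contact_force: [0.3, -0.5, -1.5]
gripper_width: 0.0433
gripper_force: 62.2
```

Request:
{"fn": "arm_command", "kwargs": {"plan": "0 0 0 0 0 0;0 0 0 0 0 0;0 0 0 0 0 0"}}

```text
time: 8.9
position: [0.52, 0.0182, 0.1522]
eef_rot: [[-0.29, 0.957, -0.001], [0.957, 0.29, -0.0], [-0.0, -0.001, -1.0]]
contact_force: [-0.1, -0.5, -2.4]
gripper_width: 0.043
gripper_force: 62.2
```

Run:
```python
from fit import *
go([.522,.0252,.155],np.radians(16.9))
s=manip.get_state();p=s["position"];print(p)
m=imaging.camera_model("wrist");im=imaging.get_image("wrist");save("w4.png",im)
# visible part of block's +x-tool side: ear edge position
h=cv2.cvtColor(im,cv2.COLOR_RGB2HSV);k=cv2.inRange(h,(100,60,15),(130,255,255));k=cv2.morphologyEx(k,cv2.MORPH_CLOSE,np.ones((9,9)))
n,l,st,c=cv2.connectedComponentsWithStats(k);print([ (a.tolist(),b) for a,b in zip(st,c) if a[4]>500])
for q,z in(("well",.062),("knob_grip",.1),("tab_end",.0725)):
    for r in models.mark_of("wrist",q)[:2]:
        v,u=r["at"];print(q,round(r["confidence"],2),[round(v),round(u)],ray("wrist",u,v,z,m))
```

```text
shift [ 0.0061  0.004  -0.0028] turn [-0.0011  0.0002 -0.0012]
shift [ 0.0061  0.004  -0.0028] turn [0.0002 0.0018 3.1404]
[0.52   0.0182 0.1522]
[([0, 0, 640, 480, 284721], array([319.0425, 233.4931])), ([264, 221, 132, 186, 22139], array([327.6073, 314.0972]))]
```

View pics/w4.png

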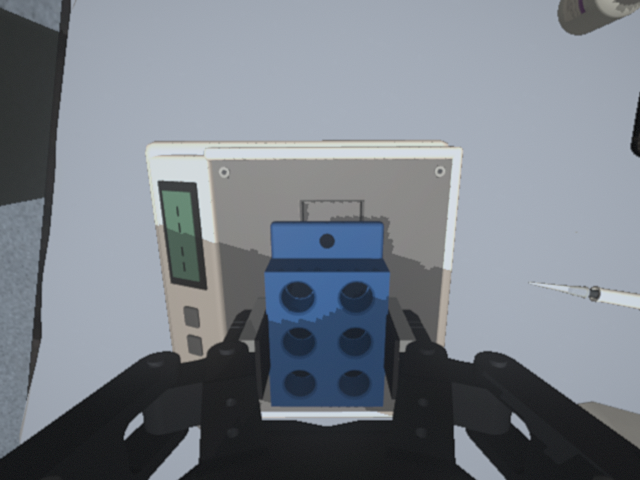

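Run:
```python
from h import *
m=imaging.camera_model("wrist");s=manip.get_state();R=np.array(s["eef_rot"]);p=np.array(s["position"]);T=lambda q:R.T@(np.array(q)-p)
a,b=[ray("wrist",u,v,.062,m) for u,v in((301,201),(363,200))]
print("well far edge",T(a),T(b),"len",np.linalg.norm(a-b)); w=(T(a)+T(b))/2; print("well centre tool",w-[.02675,0,0],"world",p+R@(w-[.02675,0,0]))
c,d=[ray("wrist",u,v,.062,m) for u,v in((224.5,173),(440.5,171.5))];e=T(d)-T(c);print("screw dir deg in tool (90=aligned)",np.degrees(np.arctan2(e[1],e[0])),T(c),T(d))
for zz in(.1737,.1757): 
  f,g=[ray("wrist",u,v,zz,m) for u,v in((271.5,222),(383,222))];print("ear edge",T(f),T(g))
```

```text
well far edge [ 0.0335 -0.0178  0.0907] [0.0342 0.0245 0.0907] len 0.04233794097055073
well centre tool [0.0071 0.0034 0.0907] world [0.5216 0.026  0.062 ]
screw dir deg in tool (90=aligned) 89.55819218021404 [ 0.0523 -0.0686  0.0907] [0.0534 0.0758 0.0906]
ear edge [ 0.0425 -0.0215 -0.021 ] [ 0.0426  0.0214 -0.021 ]
ear edge [ 0.0429 -0.0212 -0.023 ] [ 0.043   0.0211 -0.023 ]
```

Converted, 0.075 m / 0.6 = 0.125, 0.0036 m / 0.6 = 0.006, -0.004 rad / 3.1416 = -0.0013.

Request:
{"fn": "arm_command", "kwargs": {"plan": "0.01 0.006 0.0333 0 0 -0.0013;0.01 0.006 0.075 0 0 -0.0013;0.01 0.006 0.1083 0 0 -0.0013;0.01 0.006 0.125 0 0 -0.0013;0.01 0.006 0.125 0 0 -0.0013;0.01 0.006 0.125 0 0 -0.0013;0.01 0.006 0.125 0 0 -0.0013;0.01 0.006 0.125 0 0 -0.0013"}}

```text
time: 9.77
position: [0.5236, 0.0259, 0.0792]
eef_rot: [[-0.294, 0.956, 0.003], [0.956, 0.294, 0.0], [-0.001, 0.002, -1.0]]
contact_force: [-0.7, -0.1, -2.2]
gripper_width: 0.0425
gripper_force: 62.2
```

Run:
```python
from h import *
print(manip.get_state()["position"]);go([.5216,.0250,.075],np.radians(17.05))
```

```text
[0.5236 0.0259 0.0792]
shift [-0.0003 -0.0021  0.0042] turn [0.0024 0.0006 0.0012]
shift [-0.0003 -0.0021  0.0042] turn [-0.001   0.0038 -3.1404]
```

Converted, 0.022 m / 0.6 = 0.0367, 0.02 m / 0.6 = 0.0333.

Request:
{"fn": "arm_command", "kwargs": {"plan": "0 -0.0008 0.01 0 0 0;0 -0.0008 0.0183 0 0 0;0 -0.0008 0.025 0 0 0;0 -0.0008 0.03 0 0 0;0 -0.0008 0.0333 0 0 0;0 -0.0008 0.0367 0 0 0"}}

```text
time: 10.27
position: [0.5217, 0.0257, 0.0554]
eef_rot: [[-0.295, 0.956, -0.0], [0.956, 0.295, -0.0], [-0.0, -0.0, -1.0]]
contact_force: [0.2, -1.0, -2.4]
gripper_width: 0.0426
gripper_force: 62.3
```

It's in cleanly, with no contact force. Now press down.

Converted, 0.0105 m / 0.6 = 0.0175, 0.009 m / 0.6 = 0.015.

Request:
{"fn": "arm_command", "kwargs": {"plan": "0 0 0.005 0 0 0;0 0 0.0083 0 0 0;0 0 0.0117 0 0 0;0 0 0.015 0 0 0;0 0 0.0175 0 0 0;0 0 0.0175 0 0 0"}}

```text
time: 10.77
position: [0.5216, 0.0255, 0.0452]
eef_rot: [[-0.294, 0.956, -0.0], [0.956, 0.294, -0.001], [-0.001, -0.0, -1.0]]
contact_force: [-0.5, -1.4, -3.6]
gripper_width: 0.0427
gripper_force: 62.1
```

Converted, 0.003 m / 0.6 = 0.005, 0.001 m / 0.6 = 0.0017.

Request:
{"fn": "arm_command", "kwargs": {"plan": "0 0 0.0017 0 0 0;0 0 0.0033 0 0 0;0 0 0.005 0 0 0;0 0 0.005 0 0 0"}}

```text
time: 11.1
position: [0.522, 0.0257, 0.0444]
eef_rot: [[-0.294, 0.956, 0.001], [0.956, 0.294, -0.0], [-0.001, 0.001, -1.0]]
contact_force: [-9.2, -2.2, 21.7]
gripper_width: 0.0429
gripper_force: 65.2
```

Reaction is 21.7 N at the expected home height (0.0444). Release, rise and look.

Converted, -0.11 m / 0.6 = -0.1833, -0.07 m / 0.6 = -0.1167.

Request:
{"fn": "arm_command", "kwargs": {"plan": "0 0 -0.0033 0 0 0;0 0 -0.0033 0 0 0;0 0 -0.0033 0 0 0;0 0 -0.0033 0 0 0;0 0 -0.0033 0 0 0;0 0 -0.05 0 0 0;0 0 -0.1167 0 0 0;0 0 -0.1833 0 0 0", "hand": 1}}

```text
time: 11.77
position: [0.5202, 0.0258, 0.1521]
eef_rot: [[-0.295, 0.956, -0.004], [0.956, 0.295, -0.0], [0.001, -0.004, -1.0]]
contact_force: [1.5, -0.5, 0.1]
gripper_width: 0.0856
gripper_force: 0.0
```

Converted, -0.06 m / 0.6 = -0.1, -0.04 m / 0.6 = -0.0667.

Request:
{"fn": "arm_command", "kwargs": {"plan": "-0.05 0 -0.0667 0 0 0;-0.1 0 -0.1 0 0 0;-0.1 0 -0.1 0 0 0;-0.1 0 -0.1 0 0 0;-0.1 0 -0.1 0 0 0"}}

```text
time: 12.18
position: [0.539, -0.0314, 0.2114]
eef_rot: [[-0.294, 0.956, -0.001], [0.956, 0.294, 0.001], [0.001, -0.001, -1.0]]
contact_force: [-0.4, 0.2, 0.4]
gripper_width: 0.0853
gripper_force: 0.0
```

Run:
```python
from fit import *
s=manip.get_state();print(s["position"],s["time"],s["joint_pos"])
m=imaging.camera_model("wrist");im=imaging.get_image("wrist");save("w5.png",im)
h=cv2.cvtColor(im,cv2.COLOR_RGB2HSV);k=cv2.inRange(h,(100,80,20),(130,255,255));k=cv2.morphologyEx(k,cv2.MORPH_CLOSE,np.ones((9,9)))
u,v=proj("wrist",[.522,.0255,.08],m);n,l,st,c=cv2.connectedComponentsWithStats(k)
j=min([i for i in range(1,n) if st[i,4]>300],key=lambda i:np.hypot(*(c[i]-[u,v])));print(u,v,st[j])
B=[box(44,84,0,6)/1e3,box(44,56,6,22)/1e3]
for z in(.058,.062,.066,.07): print(z,*fit(m,l==j,[.522,.0255,.297],B,z=z,S=2))
for q,z in(("knob_grip",.1),("tab_end",.0725)):
    for r in models.mark_of("wrist",q)[:2]:
        v,u=r["at"];print(q,round(r["confidence"],2),[round(v),round(u)],ray("wrist",u,v,z,m))
```

```text
[ 0.539  -0.0314  0.2114] 12.1833 [-0.0586  0.2022 -0.1958  1.174   0.0005  1.214 ]
327.89808360410706 159.5350259816417 [ 297  103   60  107 5728]
0.058 [0.5208 0.0256 0.3021] 0.9332515337423313
0.062 [0.5206 0.0257 0.3025] 0.91608
0.066 [0.5205 0.0248 0.2867] 0.8913034996683703
0.07 [0.521  0.0253 0.3088] 0.8716046564711253
knob_grip 0.64 [203, 308] [ 0.5168 -0.0083  0.1   ]
knob_grip 0.62 [250, 328] [ 0.5417 -0.0382  0.1   ]
tab_end 0.93 [258, 288] [ 0.5135 -0.0624  0.0725]
```

View pics/w5.png

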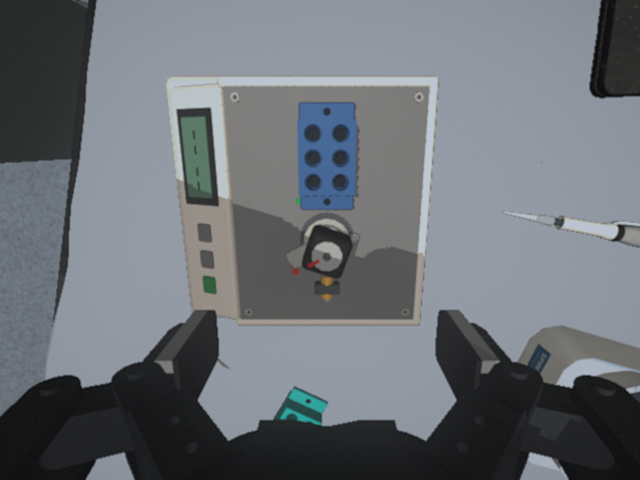

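The picture shows the block seated at (327,155), its ear ending clear of the knob. The knob grip is at (328,250), with its flats about 16° clockwise of image-horizontal, so world yaw is about 0. The tab is at (296,258). Height fitting also agrees with the block being home.

Run:
```python
from fit import *
m=imaging.camera_model("wrist");im=cv2.imread("pics/w5.png")
print("disc",ray("wrist",326.5,257.5,.113,m))
g=cv2.cvtColor(im,6);k=(g<48).astype(np.uint8);k[:205]=0;k[285:]=0;k[:,:290]=0;k[:,370:]=0
d=np.zeros_like(k);cv2.circle(d,(326,257),19,1,-1);k|=d&(g>0).astype(np.uint8)
n,l,st,c=cv2.connectedComponentsWithStats(k);j=l[257,326];print(st[j])
for a in(-.1,0,.1): print(fit(m,l==j,[.5417,-.039,a],[box(32,32,24,51)/1e3],z=.062,S=3))
go([.5417,-.039,.12],np.pi/2)
```

```text
disc [ 0.5401 -0.0394  0.113 ]
[ 303  226   49   52 1762]
(array([ 0.5395, -0.0384,  0.0896]), np.float64(0.8044528033345194))
(array([ 0.5396, -0.0391,  0.0529]), np.float64(0.8057319985771635))
(array([ 0.5394, -0.0389,  0.0943]), np.float64(0.8034118602761983))
shift [-0.0091  0.0012  0.0905] turn [-0.0016 -0.003  -1.2708]
shift [-0.0091  0.0012  0.0905] turn [-0.0032  0.0017  1.8707]
```

Converted, 0.09 m / 0.6 = 0.15, -0.009 m / 0.6 = -0.015, -0.96 rad / 3.1416 = -0.3056.

Request:
{"fn": "arm_command", "kwargs": {"plan": "-0.015 0.0017 0.05 0 0 -0.0382;-0.015 0.0017 0.1 0 0 -0.0764;-0.015 0.0017 0.15 0 0 -0.1146;-0.015 0.0017 0.15 0 0 -0.1528;-0.015 0.0017 0.15 0 0 -0.191;-0.015 0.0017 0.15 0 0 -0.2292;-0.015 0.0017 0.15 0 0 -0.2674;-0.015 0.0017 0.15 0 0 -0.3056"}}

```text
time: 13.0
position: [0.5418, -0.0388, 0.1209]
eef_rot: [[-0.954, 0.3, -0.003], [0.3, 0.954, 0.0], [0.002, -0.0, -1.0]]
contact_force: [-1.1, -0.4, 1.2]
gripper_width: 0.0851
gripper_force: 0.0
```

Converted, -0.33 rad / 3.1416 = -0.105.

Request:
{"fn": "arm_command", "kwargs": {"plan": "0 0 0 0 0 -0.0382;0 0 0 0 0 -0.0764;0 0 0 0 0 -0.105;0 0 0 0 0 -0.105;0 0 0 0 0 -0.105;0 0 0 0 0 -0.105"}}

```text
time: 13.5
position: [0.5425, -0.0393, 0.1216]
eef_rot: [[-1.0, -0.017, -0.001], [-0.017, 1.0, 0.0], [0.001, 0.0, -1.0]]
contact_force: [-0.8, 0.1, 0.5]
gripper_width: 0.0855
gripper_force: 0.0
```

Run:
```python
from fit import *
s=manip.get_state();print(s["position"],s["time"],s["joint_pos"],s["wrist_torque"])
m=imaging.camera_model("wrist");im=imaging.get_image("wrist");save("w6.png",im)
for r in models.mark_of("wrist","knob_grip")[:2]:
    v,u=r["at"];print(round(r["confidence"],2),[round(v),round(u)],ray("wrist",u,v,.1,m))
r=models.regions_of("wrist","knob_grip")
for x in r[:2]: print(x["rect"],x["confidence"])
go([.541,-.039,.065],np.radians(92))
```

```text
[ 0.5425 -0.0393  0.1216] 13.5 [-0.0724  0.2646 -0.3276  0.9798  0.     -0.089 ] [-0.0036 -0.0174 -0.0539]
0.58 [279, 323] [ 0.5403 -0.0404  0.1   ]
[273.7, 210.3, 358.1, 316.5] 0.76
shift [0.0019 0.0007 0.057 ] turn [ 0.0001 -0.0003 -0.0176]
shift [0.0019 0.0007 0.057 ] turn [-0.0005 -0.0001  3.124 ]
```

Converted, 0.057 m / 0.6 = 0.095, 0.0015 m / 0.6 = 0.0025.

Request:
{"fn": "arm_command", "kwargs": {"plan": "0.0025 0 0.0333 0 0 0;0.0025 0 0.0583 0 0 0;0.0025 0 0.08 0 0 0;0.0025 0 0.095 0 0 0;0.0025 0 0.095 0 0 0"}}

```text
time: 14.07
position: [0.5399, -0.0397, 0.0633]
eef_rot: [[-1.0, -0.018, -0.003], [-0.018, 1.0, 0.0], [0.003, 0.0, -1.0]]
contact_force: [-0.6, -0.7, -0.4]
gripper_width: 0.0852
gripper_force: 0.0
```

Request:
{"fn": "arm_command", "kwargs": {"plan": "0 0 0 0 0 0;0 0 0 0 0 0;0 0 0 0 0 0;0 0 0 0 0 0;0 0 0 0 0 0;0 0 0 0 0 0;0 0 0 0 0 0;0 0 0 0 0 0", "hand": 0}}

```text
time: 14.73
position: [0.5424, -0.0408, 0.0665]
eef_rot: [[-1.0, -0.018, 0.002], [-0.018, 1.0, -0.002], [-0.002, -0.002, -1.0]]
contact_force: [-1.3, -1.9, 5.8]
gripper_width: 0.0313
gripper_force: 58.8
```

Run:
```python
from fit import *
s=manip.get_state();print(s["position"],s["time"],s["joint_pos"],s["wrist_torque"],s["gripper_width"])
```

```text
[ 0.5424 -0.0408  0.0665] 14.7333 [-0.0739  0.312  -0.4018  0.8551 -0.0018 -0.0917] [-0.5222  0.2191  0.0122] 0.031323177540830346
```

Converted, 0.78 rad / 3.1416 = 0.2483.

Request:
{"fn": "arm_command", "kwargs": {"plan": "0 0 0 0 0 0.0255;0 0 0 0 0 0.0573;0 0 0 0 0 0.0891;0 0 0 0 0 0.121;0 0 0 0 0 0.1528;0 0 0 0 0 0.1846;0 0 0 0 0 0.2165;0 0 0 0 0 0.2483"}}

```text
time: 15.4
position: [0.5422, -0.0412, 0.0664]
eef_rot: [[-0.72, 0.694, 0.001], [0.694, 0.72, -0.003], [-0.003, -0.001, -1.0]]
contact_force: [-3.0, -5.0, 6.7]
gripper_width: 0.0312
gripper_force: 58.7
```

Converted, 0.4 rad / 3.1416 = 0.1273.

Request:
{"fn": "arm_command", "kwargs": {"plan": "0 0 0 0 0 0.0255;0 0 0 0 0 0.0509;0 0 0 0 0 0.0764;0 0 0 0 0 0.1019;0 0 0 0 0 0.1273;0 0 0 0 0 0.1273"}}

```text
time: 15.9
position: [0.5419, -0.0414, 0.0664]
eef_rot: [[-0.394, 0.919, 0.001], [0.919, 0.394, -0.003], [-0.003, -0.0, -1.0]]
contact_force: [-1.7, -4.3, 5.8]
gripper_width: 0.0313
gripper_force: 59.2
```

Run:
```python
from fit import *
s=manip.get_state();print(s["position"],s["time"],s["joint_pos"][5],s["wrist_torque"],s["contact_force"],s["gripper_width"])
```

```text
[ 0.5419 -0.0414  0.0664] 15.9 1.0918013067561183 [-0.9721  0.5456 -0.0341] [-1.6638 -4.3379  5.7529] 0.03127910830323697
```

Converted, 0.3 rad / 3.1416 = 0.0955.

Request:
{"fn": "arm_command", "kwargs": {"plan": "0 0 0 0 0 0.0255;0 0 0 0 0 0.0509;0 0 0 0 0 0.0764;0 0 0 0 0 0.0955;0 0 0 0 0 0.0955"}}

```text
time: 16.32
position: [0.5418, -0.0413, 0.0664]
eef_rot: [[-0.106, 0.994, 0.001], [0.994, 0.106, -0.003], [-0.003, 0.0, -1.0]]
contact_force: [-2.4, -4.6, 6.9]
gripper_width: 0.0308
gripper_force: 59.3
```

Run:
```python
from fit import *
s=manip.get_state();print(s["position"],s["time"],s["joint_pos"][5],s["wrist_torque"],s["contact_force"],s["gripper_width"])
```

```text
[ 0.5418 -0.0413  0.0664] 16.3167 1.3903046559154923 [-0.9675  0.6213  0.3265] [-2.4479 -4.5578  6.9056] 0.03077968151181731
```

Converted, 0.24 rad / 3.1416 = 0.0764.

Request:
{"fn": "arm_command", "kwargs": {"plan": "0 0 0 0 0 0.0191;0 0 0 0 0 0.0382;0 0 0 0 0 0.0573;0 0 0 0 0 0.0764;0 0 0 0 0 0.0764"}}

```text
time: 16.73
position: [0.5416, -0.0413, 0.0664]
eef_rot: [[0.134, 0.991, 0.0], [0.991, -0.134, -0.003], [-0.003, 0.001, -1.0]]
contact_force: [-3.8, -4.3, 7.8]
gripper_width: 0.0312
gripper_force: 62.0
```

Run:
```python
from fit import *
s=manip.get_state();print(s["position"],s["time"],s["joint_pos"][5],s["wrist_torque"],s["contact_force"],s["gripper_width"])
```

```text
[ 0.5416 -0.0413  0.0664] 16.7333 1.631193083028568 [-0.9338  0.7767 -0.1863] [-3.775  -4.2766  7.7731] 0.03117105414222621
```

The torque has changed sign, so it's past the detent and pulling on. I'll follow it a little further, then let go.

Converted, 0.22 rad / 3.1416 = 0.07.

Request:
{"fn": "arm_command", "kwargs": {"plan": "0 0 0 0 0 0.0191;0 0 0 0 0 0.0382;0 0 0 0 0 0.0573;0 0 0 0 0 0.07;0 0 0 0 0 0.07"}}

```text
time: 17.15
position: [0.5414, -0.0413, 0.0664]
eef_rot: [[0.347, 0.938, 0.0], [0.938, -0.347, -0.003], [-0.003, 0.001, -1.0]]
contact_force: [-5.4, -3.6, 7.9]
gripper_width: 0.0312
gripper_force: 63.5
```

Run:
```python
from fit import *
s=manip.get_state();print(s["position"],s["time"],s["joint_pos"][5],s["wrist_torque"],s["contact_force"],s["gripper_width"])
```

```text
[ 0.5414 -0.0413  0.0664] 17.15 1.8508856020227595 [-0.8004  0.8619 -0.413 ] [-5.4254 -3.6413  7.9241] 0.031210866298599003
```

Converted, 0.1 rad / 3.1416 = 0.0318.

Request:
{"fn": "arm_command", "kwargs": {"plan": "0 0 0 0 0 0.0159;0 0 0 0 0 0.0318;0 0 0 0 0 0.0318"}}

```text
time: 17.4
position: [0.5415, -0.0413, 0.0664]
eef_rot: [[0.439, 0.899, 0.0], [0.899, -0.439, -0.003], [-0.003, 0.002, -1.0]]
contact_force: [-3.6, -4.6, 8.6]
gripper_width: 0.0312
gripper_force: 61.3
```

Run:
```python
from fit import *
s=manip.get_state();print(s["time"],s["joint_pos"][5],s["wrist_torque"],s["contact_force"])
```

```text
17.4 1.9505489059870638 [-0.8897  0.9234 -0.008 ] [-3.6159 -4.6349  8.5954]
```

Converted, -0.1 m / 0.6 = -0.1667, -0.06 m / 0.6 = -0.1.

Request:
{"fn": "arm_command", "kwargs": {"plan": "0 0 0 0 0 0;0 0 0 0 0 0;0 0 0 0 0 0;0 0 0 0 0 0;0 0 0 0 0 0;0 0 -0.0333 0 0 0;0 0 -0.1 0 0 0;0 0 -0.1667 0 0 0", "hand": 1}}

```text
time: 18.07
position: [0.5398, -0.0396, 0.1648]
eef_rot: [[0.436, 0.9, -0.004], [0.9, -0.436, 0.0], [-0.001, -0.004, -1.0]]
contact_force: [1.9, 0.3, 0.3]
gripper_width: 0.0854
gripper_force: 0.0
```

Converted, -0.06 m / 0.6 = -0.1, -0.04 m / 0.6 = -0.0667, -0.66 rad / 3.1416 = -0.2101.

Request:
{"fn": "arm_command", "kwargs": {"plan": "0 0 -0.0667 0 0 -0.0382;0 0 -0.1 0 0 -0.0764;0 0 -0.1 0 0 -0.1146;0 0 -0.1 0 0 -0.1528;0 0 -0.1 0 0 -0.191;0 0 -0.1 0 0 -0.2101;0 0 -0.1 0 0 -0.2101;0 0 -0.1 0 0 -0.2101"}}

```text
time: 18.73
position: [0.5415, -0.0397, 0.2251]
eef_rot: [[-0.206, 0.979, -0.0], [0.979, 0.206, 0.0], [0.0, -0.0, -1.0]]
contact_force: [0.6, -0.4, -0.6]
gripper_width: 0.0851
gripper_force: 0.0
```

Run:
```python
from fit import *
s=manip.get_state();print(s["position"],s["time"],s["contact_force"])
m=imaging.camera_model("wrist");im=imaging.get_image("wrist");save("w7.png",im)
P=np.array([.522,.0255]);
for q,z in(("knob_grip",.1),("tab_end",.0725)):
    for r in models.mark_of("wrist",q)[:2]:
        v,u=r["at"];w=ray("wrist",u,v,z,m);d=w[:2]-[.5416,-.039];print(q,round(r["confidence"],2),[round(v),round(u)],w,np.linalg.norm(d),np.degrees(np.arctan2(d[1],d[0])))
# steel-ish tab on the ear: blue mask fit + pixel samples along the tab's expected line
h=cv2.cvtColor(im,cv2.COLOR_RGB2HSV)
for a in range(60,240,8):
    print(a,[h[int(round(v)),int(round(u))].tolist() for u,v in[proj("wrist",[.5416+r*np.cos(np.radians(a)),-.039+r*np.sin(np.radians(a)),.0745],m) for r in(.027,.033)]])
```

```text
[ 0.5415 -0.0397  0.2251] 18.7333 [ 0.6031 -0.3714 -0.5594]
knob_grip 0.87 [234, 326] [ 0.5406 -0.0377  0.1   ] 0.0016395532617061318 129.4928683456838
tab_end 0.87 [184, 322] [ 0.5291 -0.0028  0.0725] 0.03826665765566288 109.01773821584226
60 [[0, 4, 122], [0, 4, 122]]
68 [[10, 6, 123], [30, 2, 122]]
76 [[30, 4, 122], [108, 120, 121]]
84 [[0, 2, 123], [107, 134, 145]]
92 [[120, 3, 94], [108, 135, 145]]
100 [[30, 6, 158], [30, 6, 164]]
108 [[30, 6, 162], [40, 5, 163]]
116 [[30, 5, 160], [40, 5, 165]]
124 [[40, 5, 155], [109, 65, 126]]
132 [[20, 6, 123], [108, 133, 144]]
140 [[15, 4, 123], [109, 119, 118]]
148 [[20, 6, 124], [15, 4, 122]]
156 [[30, 4, 122], [30, 4, 123]]
164 [[30, 2, 123], [30, 4, 122]]
172 [[20, 6, 123], [30, 4, 122]]
180 [[30, 6, 122], [0, 3, 90]]
188 [[30, 3, 85], [0, 3, 86]]
196 [[0, 6, 87], [0, 3, 86]]
204 [[15, 6, 85], [0, 6, 85]]
212 [[15, 6, 87], [165, 6, 87]]
220 [[0, 4, 72], [30, 3, 84]]
228 [[0, 3, 83], [0, 3, 86]]
236 [[60, 3, 85], [60, 3, 84]]
```

The steel tab now lies over the near ear: it points along 109° (the ear is at 107°), with blue showing on both sides. It stayed there after release, and the arm is clear.

```bash
python3 -c "
from plant import manip
print(manip.finish_job())"
```

```text
the job is handed in; nothing more can be done
None
```

The blue tube block is pressed home in the well, the clamp knob is clicked past its detent with its tab over the block's ear, and I handed the job in at about 19 s; no verdict came back.

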